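Reset the mitre fence by one index hole

ROBOT

A 6-joint arm with a two-finger parallel gripper is mounted at the origin on a cart in front of the work surface, level with it; the furniture and walls round the work are solid. World frame = base frame: x ahead of the robot, y to its left, z up, the work surface at z = 0. Lengths are in m, angles in rad, forces in N, time in s.
With the tool pointing down it reaches from about 0.3 to 0.85 m from the base axis. Payload 5.4 kg.
Tool frame: the origin (TCP) lies midway between the tips of the shut fingers; the grasp point (between the pads) lies robot.grip_point_offset behind it (robot.grip_point_offset is the distance from the TCP to the grasp point, in m); z points along the fingers, y is the line along which they close (so a half turn about z gives the same grasp; the last joint's range is limited). The gripper opens to 85 mm and grips with 20 to 120 N. Pads are 22 mm wide; open, the fingers measure 114 mm over their backs; the gripper's body (76 mm by 85 mm) begins 54 mm behind the grasp point. The pads swing forward as they close: fully open they stand 13 mm farther back than shut.
Start: joints at [-1.372, 0.158, 1.597, -0, 1.386, -0.21], TCP at [0.229, -0.528, 0.231] pointing down, gripper open.
Joint ranges: [-2.91, 2.91], [-0.94, 2.29], [0.18, 2.7], [-1.29, 4.43], [0.17, 2.64], [-3, 3]. Speed limits (rad/s): [2.57, 2.57, 3.14, 3.14, 3.14, 3.14].

INTERFACE

Orientations are given as [roll, pitch, yaw] about the fixed x, y, z axes, in that order (R = Rz(yaw) Ry(pitch) Rx(roll)).
In Python, from plant import robot gives the robot as it stands.
- The arm moves only by the tool servo_tool, never from a script. Its argument "rows" is a list of rows, each a list of 7 numbers: the opening, from 0 (shut) to 1 (fully open), then the shift along the world's x, y, z scaled (see below), then the turn, a rotation vector about the world's x, y, z scaled (see below). In form: [[gripper, dx, dy, dz, ax, ay, az], ...]. A call has exactly 10 rows; each row shifts and turns the commanded pose from where the row before left it; what a row does not reach is not made up. The controller multiplies each number of a shift by 25 mm and each number of a turn by 0.15 rad. A row lasts 1/10 s, in which the tool goes at most 50 mm and 8.59 degrees, less where a joint would pass 70% of its speed; a pose out of reach is approached as far as the arm can. A call with a number of a shift or a turn outside -1 to 1 is refused whole. A call with a gripper value outside its range is refused whole. The fingers move at their own pace and stop on an object; the grip force is fixed at half the most. Time passes only in rows, so rows that do not move let the fingers close, or fill a call up. It gives the time, the measured TCP pose, the force, the opening and the grip force at its end, in the units of the state.
- robot.get_state(): the state, without advancing time (a new reading comes with each control period).
- robot.grab_frame(name): name is "scene" or "top" or "wrist"; returns the picture (480x640x3 uint8, red, green, blue); there is no depth.
- robot.get_calibration(name): a dict with "intrinsics" (3x3 intrinsics, pixels), "R" (3x3) and "t" (3): a world point X has camera coordinates R X + t; the wrist camera has in their place "mount" (4x4, takes a point from camera to tool coordinates, whose origin is the TCP and whose axes are the flange's). Camera axes: x right, y down, z forward; pixel columns grow to the right and rows downward; lengths in m; the calibration is good to about 2 mm. A picture is of the moment at which its call begins: read the wrist's pose just before it. get_calibration takes no time and is no camera call.
- robot.finish_job(): hands the job in; it is judged then, once.
Trained networks look in the newest picture that a camera, given by its name, has taken for a name from the list of things; names that differ only in an ending like _2 or _b are one class to them, and where a whole thing is asked for, a point or a joint stands for the part that bears it (a point fixed in the world has none). Each returns a list of dicts, best first, with "p" (0 to 1); they miss things now and then, are a little off and sometimes report something else, mostly with a low value. They report only what shows in the picture. A call takes as long as a camera call.
- robot.regions_of(camera, label): "pixels" (480x640 bool, what is visible of it) and "extent" ([centre column, centre row, width, height] in pixels, round what is visible of it).
The state is a dict: "time_s": time; "q": joint angles; "joint_velocities": joint speeds; "tau": joint torques, N m; "eef_pos": TCP position; "eef_rot": TCP orientation; "contact_force": force on the tool from outside, world axes, zero at the start; "torque": the same for the moment, N m; "finger_gap": opening from 0.0 (shut) to 1.0 (fully open); "grasp_force": force on a finger pad.
Only numpy, scipy, OpenCV 4.12 (cv2) and the standard library are available. Lean on these libraries where they do the work, as an engineer would, in place of code of your own. Each camera call takes 0.05 s, during which the arm holds its last target. There are 200 camera calls.

TASK

The next belt is cut for the die board lying next to the mitre fence (the roll of masking tape lies on its other side): hook a fingertip in the pull ring of the spring index pin, lift the pin out of its hole, swing the fence arm one hole towards the side where the die board lies, and let the pin drop fully home in that hole. Do not pinch or strain the ring: lift it gently on the finger. Take the finger out of the ring at the end and leave everything else on the bench where it is.

Things in the scene. Friction and masses are not known exactly. Their poses are not given: they have to be found in the camera images.
- mitre_base: Steel index plate of the mitre fence, fixed on the bench, 230 x 210 x 18 mm. Origin on the arm's pivot axis at bench height; x points away from the robot (turned up to 0.3 rad), y left, z up; it spans x -190 to 40, y -105 to 105 mm. Five holes 11 mm wide, 13 mm deep, lie on an arc of radius 160 mm about the pivot on its -x side, 15 degrees (42 mm) apart.
- pivot (a point): Top of the pivot of the fence arm, on its upright axis, 56 mm above the bench. An upright aluminium fence rail 200 mm long, top 68 mm high, crosses the arm 26 mm behind the pivot and turns with it.
- hole_start (a point): Mouth of the middle hole, in which the pin stands at the start (18 mm above the bench).
- hole_left (a point): Mouth of the next hole to the left (+y of the plate).
- hole_right (a point): Mouth of the next hole to the right (-y of the plate).
- fence_arm (a joint): Angle of the grey fence arm about the upright pivot, rad (-0.62 to 0.62): 0 at the middle hole (start), +0.2618 at hole_left, -0.2618 at hole_right; positive swings the ring end to the left. The arm is a bar 28 mm wide, top 44 mm high, from the pivot to 12 mm past the pin; the plunger housing round the pin is 28 mm wide, 66 mm high. Friction about 1 N at the ring; it stays where it is left.
- index_pin (a joint): Lift of the spring pin, m: 0 home, stop 0.032. Pin 8 mm thick, round end 11 mm deep in the hole; above 0.012 it is clear and the arm swings freely. The spring pushes down with 3 N at 0, 5 N at 0.015, 7 N at the stop, and the pin weighs 0.8 N. Let go within 3 mm of a hole's middle it drops in; between holes it rests on the plate and drops in when the arm is swung over a hole.
- pull_ring: Steel ring on top of the pin, 64 mm clear inside, bar 7 mm thick, leaning back 25 degrees (top away from the robot). Origin in the middle of the opening, 113 mm above the bench when home, 15 mm from the pin axis towards the pivot. Its x, the axis of the opening, points to the pivot and 25 degrees down. Shut fingers slanting 30 to 45 degrees, tips away from the robot, fit in. Over 30 N strains it.
- die: Cutting die board of birch, 186 x 150 mm, 30 mm high with five steel rules on top, lying to the left or right of the mitre fence: it shows which way to swing; leave it alone; origin at the centre of its underside
- tape_roll: Roll of masking tape, 101 mm across, 24 mm high, lying flat on the side where the die board is not; bystander, leave it alone; origin at the centre of its underside
- screwdriver: Screwdriver, 202 mm long, 25 mm high, lying in front of the fence; bystander, leave it alone; origin at the centre of its underside
- glue_bottle: Small glue bottle, 36 mm wide, 112 mm high, standing in front of the fence, to the left; bystander, leave it alone; origin at the centre of its underside
- hex_key: Small L-shaped hex key, 93 x 34 mm, 6 mm high, lying on the index plate left of the arm; bystander, leave it alone; origin at the centre of its underside
- punch: Belt punch, 95 mm long, 12 mm thick, lying beside the index plate on its right; bystander, leave it alone; origin at the centre of its underside

How it is judged:
On the way, in this order (a step that is already met when the one before it is completed fails the run):
1. the pin is lifted clear of its hole (more than 12 mm) (value of joint index_pin above 0.012 m), for 0.1 s.
2. the arm stands one hole over on the die board's side and the pin is home (((value of joint fence_arm between 0.2318 and 0.2918 rad and y of die in the frame of mitre_base above 0 m) or (value of joint fence_arm between -0.2918 and -0.2318 rad and y of die in the frame of mitre_base below 0 m)) and value of joint index_pin below 0.002 m), for 0.2 s.
At the end, for the whole second after the job is handed in: The fence arm stands at the next hole on the die board's side (within 0.03 rad), at rest, with the pin home (within 2 mm) (all of step 2 and velocity of joint fence_arm between -0.05 and 0.05 rad/s); the robot touches nothing.
It fails at once if the ring was pinched or strained (more than 30 N from the fingers) (contact force between the fingers and pull_ring above 30 N).
It fails at once if something else on the bench was moved or lifted by more than 20 mm (distance of any of die, tape_roll, screwdriver, glue_bottle, hex_key, punch from where it was at the start of the episode above 0.02 m).
It also fails if it takes over 45 s, if anything falls off the work surface, if the arm or the gripper's body presses on something with over 40 N, if the wrist force passes 120 N, or if a joint passes its speed limit or range.

## Working session

There is one attempt and no reset: what is moved stays moved. The work goes in short steps, Python scripts to look and compute and a tool call to move; the robot and the scene stay as the last step left them, time stands still between calls to the robot, and variables do not carry over. Pictures are saved under pics/ and viewed, at most 10 in all, crops included, and the job is handed in when it is done.

Besides the shell and the picture viewer there is one more tool, called after ">>>" in YAML: its name, and indented under it one key for each argument. servo_tool: Moves the arm, as the interface text tells. Shifts and turns lie within -1 to 1; 1 stands for 25 mm of shift or 0.15 rad of turn. Its arguments: {"type":"object","properties":{"rows":{"type":"array"}},"required":["rows"]}

```bash
mkdir -p pics; cat > h.py <<'E'
import numpy as np, cv2
from plant import robot
def grab(c,n=None):
    im=robot.grab_frame(c)
    if n: cv2.imwrite(f'pics/{n}.png',im[:,:,::-1])
    return im
def proj(c,X):
    k=robot.get_calibration(c); p=k['R']@np.asarray(X,float)+np.ravel(k['t']); u=k['intrinsics']@p; return u[:2]/u[2]
def ray(c,uv):
    k=robot.get_calibration(c); d=np.linalg.solve(k['intrinsics'],[uv[0],uv[1],1]); R=k['R'];return -R.T@np.ravel(k['t']),R.T@d
def atz(c,uv,z):
    o,d=ray(c,uv); return o+d*(z-o[2])/d[2]
def tri(r):
    A=0;b=0
    for o,d in r:
        d=d/np.linalg.norm(d);P=np.eye(3)-np.outer(d,d);A=A+P;b=b+P@o
    return np.linalg.solve(A,b)
E
python3 - <<'E'
from h import *
print(robot.get_state()['time_s'],robot.get_state()['eef_rot'],robot.grip_point_offset)
for c in('top','scene'):
    grab(c,c)
    for l in('mitre_base','fence_arm','index_pin','pull_ring','die','tape_roll','screwdriver','glue_bottle','hex_key','punch'):
        r=robot.regions_of(c,l)
        for d in r[:2]:
            v,u=np.nonzero(d['pixels']);m=(u.mean(),v.mean())
            print(c,l,round(d['p'],2),np.round(d['extent']),np.round(m),np.round(atz(c,m,.02),3)[:2])
E
```

```text
0.0 [-3.13968658e+00 -4.13325147e-04  4.08803947e-01] 0.0187
top mitre_base 0.9 [280. 219. 110. 123.] [280. 219.] [0.623 0.151]
top fence_arm 0.91 [274. 210.  96. 105.] [277. 203.] [0.657 0.158]
top fence_arm 0.54 [283. 247.  44.  24.] [282. 246.] [0.567 0.147]
top index_pin 0.56 [285. 248.  43.  30.] [281. 247.] [0.565 0.148]
top pull_ring 0.68 [339. 209.  15.  44.] [339. 207.] [0.651 0.029]
top pull_ring 0.6 [282. 245.  42.  24.] [282. 245.] [0.57  0.147]
top tape_roll 0.64 [138. 271.  51.  49.] [141. 272.] [0.51  0.435]
top screwdriver 0.8 [337. 330.  91.  10.] [316. 328.] [0.402 0.075]
top glue_bottle 0.53 [206. 300.  26.  18.] [205. 299.] [0.457 0.3  ]
top hex_key 0.57 [246. 226.  13.  46.] [249. 232.] [0.595 0.216]
top punch 0.74 [341. 206.  11.  32.] [339. 206.] [0.654 0.029]
scene mitre_base 0.87 [292. 268. 143. 131.] [289. 268.] [0.621 0.16 ]
scene mitre_base 0.16 [260. 348.  23.  38.] [260. 349.] [0.468 0.295]
scene fence_arm 0.67 [273. 251. 100.  94.] [280. 246.] [0.687 0.149]
scene index_pin 0.94 [308. 257.  38.  36.] [307. 257.] [0.628 0.113]
scene pull_ring 0.78 [307. 256.  30.  36.] [308. 257.] [0.628 0.11 ]
scene die 0.71 [444. 235.  64.  53.] [444. 232.] [ 0.546 -0.193]
scene tape_roll 0.67 [180. 366.  58.  52.] [180. 367.] [0.504 0.44 ]
scene tape_roll 0.31 [260. 348.  21.  37.] [260. 349.] [0.468 0.295]
scene screwdriver 0.78 [383. 329.  66.  34.] [377. 330.] [0.398 0.079]
scene glue_bottle 0.87 [262. 349.  23.  37.] [260. 349.] [0.468 0.295]
scene glue_bottle 0.31 [274. 249. 104.  95.] [281. 246.] [0.685 0.147]
scene punch 0.45 [335. 240.  30.  26.] [334. 239.] [0.645 0.035]
```

```bash
python3 - <<'E'
import cv2,numpy as np
a=cv2.imread('pics/top.png');b=cv2.imread('pics/scene.png')
a=cv2.resize(a[140:350,100:500],(800,420),interpolation=3);cv2.imwrite('pics/topc.png',a)
cv2.imwrite('pics/scenec.png',cv2.resize(b[180:400,150:500],(800,503),interpolation=3))
E
```

```text
(no output)
```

View pics/topc.png

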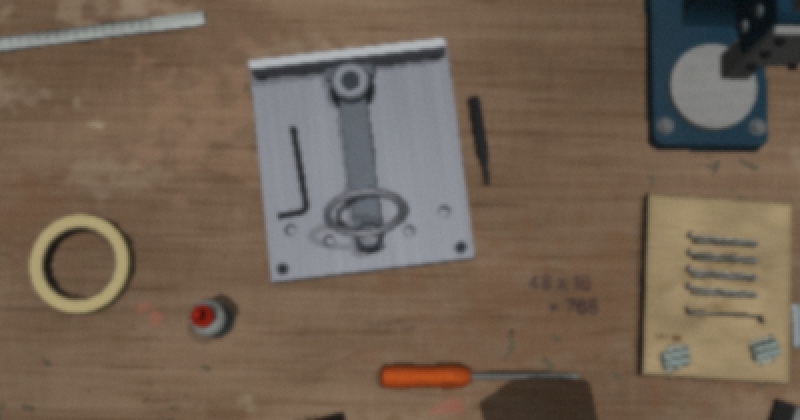

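View pics/scenec.png

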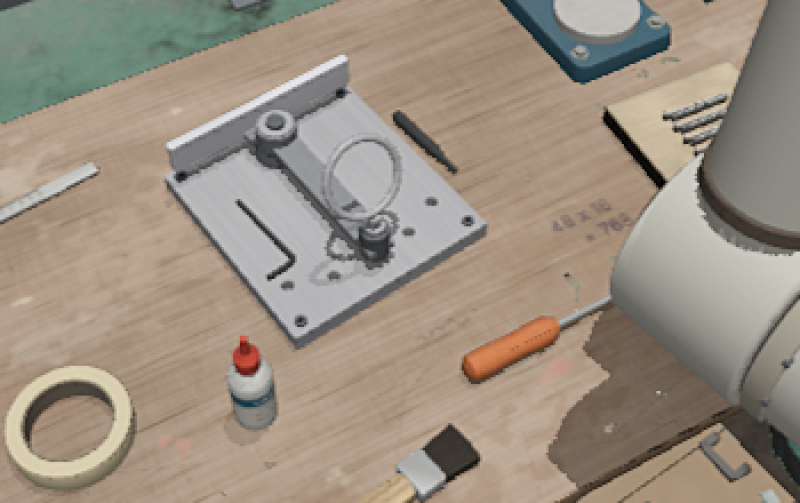

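The pictures show the die board on the right (top crop 715,290) and the tape on the left (80,263). So I swing the arm to the right, negative. The ring centre is at top crop (368,212) and scene crop (362,178), the pivot is at top crop (350,80), and hole_right is at (408,231).

```bash
python3 - <<'E'
from h import *
T=lambda u,v:(100+u/2,140+v/2); S=lambda u,v:(150+u*.4375,180+v*.4375)
ring=tri([ray('top',T(367,212)),ray('scene',S(362,178))])
piv=tri([ray('top',T(350,80)),ray('scene',S(276,122))])
hr=tri([ray('top',T(408,231)),ray('scene',S(408,232))])
hrr=tri([ray('top',T(444,211)),ray('scene',S(431,202))])
print(ring,piv,hr,hrr)
# pattern fit of base: pivot + holes seen in top
obs=[('p',(0,0,.056),T(350,80))]
for a,uv in((-30,(444,211)),(-15,(408,231)),(15,(329,240)),(30,(291,230))):
    t=np.radians(a);obs.append((a,(-.16*np.cos(t),.16*np.sin(t),.018),T(*uv)))
sc=[((-.16*np.cos(np.radians(a)),.16*np.sin(np.radians(a)),.018),S(*uv)) for a,uv in((-30,(431,202)),(-15,(408,232)),(15,(334,275)),(30,(288,286)))]
from scipy.optimize import least_squares
def W(p,X):
    c,s=np.cos(p[2]),np.sin(p[2]);return np.array([p[0]+c*X[0]-s*X[1],p[1]+s*X[0]+c*X[1],X[2]])
f=lambda p:np.concatenate([proj('top',W(p,o[1]))-o[2] for o in obs]+[proj('scene',W(p,x))-uv for x,uv in sc])
r=least_squares(f,[.72,.15,.0]);p=r.x;print(p,np.round(r.fun,1))
rc=W(p,(-.145,0,.113));print('ring',rc,proj('top',rc),proj('scene',rc),T(367,212),S(362,178))
for a in(0,-.2618):print(a,W(p,(-.16*np.cos(a),.16*np.sin(a),.018)))
E
```

```text
[0.55544765 0.14183255 0.10782016] [0.69751241 0.16279431 0.05687672] [0.54911557 0.10180038 0.01618515] [0.57082879 0.06495965 0.01469428]
[0.69628286 0.16289804 0.1334699 ] [-0.4  0.5 -0.5  0.1 -0.1 -0.1 -0.6  0.1 -1.1 -0.3  0.7 -0.5  0.8 -0.4
  0.4 -0.1  0.3 -0.9]
ring [0.55257247 0.14360231 0.113     ] [281.5935814  246.51911801] [309.15657661 257.57470592] (283.5, 246.0) (308.375, 257.875)
0 [0.53770588 0.1416062  0.018     ]
-0.2618 [0.54862003 0.10128887 0.018     ]
```

>>> servo_tool:
  rows:
    - [0, 0.5, 1, 0, 0, 0, 0]
    - [0, 0.5, 1, 0, 0, 0, 0]
    - [0, 0.5, 1, 0, 0, 0, 0]
    - [0, 0.5, 1, 0, 0, 0, 0]
    - [0, 0.5, 1, 0, 0, 0, 0]
    - [0, 0.5, 1, 0, 0, 0, 0]
    - [0, 0.5, 1, 0, 0, 0, 0]
    - [0, 0.5, 1, 0, 0, 0, 0]
    - [0, 0.5, 1, 0, 0, 0, 0]
    - [0, 0.5, 1, 0, 0, 0, 0]

```text
time_s: 2.1
eef_pos: [0.3539, -0.2766, 0.2314]
eef_rot: [3.141, -0.0, 0.409]
contact_force: [1.0, -0.2, -0.0]
finger_gap: 0.001
grasp_force: 0.0
```

>>> servo_tool:
  rows:
    - [0, 0.4, 1, 0, 0, 0, -0.18]
    - [0, 0.4, 1, 0, 0, 0, -0.18]
    - [0, 0.4, 1, 0, 0, 0, -0.18]
    - [0, 0.4, 1, 0, 0, 0, -0.18]
    - [0, 0.4, 1, 0, 0, 0, -0.18]
    - [0, 0.4, 1, 0, 0, 0, -0.18]
    - [0, 0.4, 1, 0, 0, 0, -0.18]
    - [0, 0.4, 1, 0, 0, 0, -0.18]
    - [0, 0.4, 1, 0, 0, 0, -0.18]
    - [0, 0.4, 1, 0, 0, 0, -0.18]

```text
time_s: 3.1
eef_pos: [0.4539, -0.0265, 0.2315]
eef_rot: [3.141, -0.0, 0.138]
contact_force: [0.8, -0.3, 0.4]
finger_gap: 0.003
grasp_force: 0.0
```

>>> servo_tool:
  rows:
    - [0, 0, 0.64, -0.1, 0.07, -0.52, 0]
    - [0, 0, 0.64, -0.1, 0.07, -0.52, 0]
    - [0, 0, 0.64, -0.1, 0.07, -0.52, 0]
    - [0, 0, 0.64, -0.1, 0.07, -0.52, 0]
    - [0, 0, 0.64, -0.1, 0.07, -0.52, 0]
    - [0, 0, 0.64, -0.1, 0.07, -0.52, 0]
    - [0, 0, 0.64, -0.1, 0.07, -0.52, 0]
    - [0, 0, 0.64, -0.1, 0.07, -0.52, 0]
    - [0, 0, 0.64, -0.1, 0.07, -0.52, 0]
    - [0, 0, 0.64, -0.1, 0.07, -0.52, 0]

```text
time_s: 4.1
eef_pos: [0.4536, 0.1328, 0.2068]
eef_rot: [3.137, -0.791, 0.14]
contact_force: [0.4, 0.5, 0.0]
finger_gap: -0.004
grasp_force: 0.0
```

```bash
cat >> h.py <<'E'
from scipy.spatial.transform import Rotation as Ro
P=np.array([0.6963,0.1629,0.1335])
def wcam(s):
    T=np.eye(4);T[:3,:3]=Ro.from_euler('xyz',s['eef_rot']).as_matrix();T[:3,3]=s['eef_pos']
    k=robot.get_calibration('wrist');return T@k['mount'],k['intrinsics']
def wproj(M,K,X):
    p=np.linalg.inv(M)@np.r_[X,1];u=K@p[:3];return u[:2]/u[2]
def wray(M,K,uv):return M[:3,3],M[:3,:3]@np.linalg.solve(K,[uv[0],uv[1],1])
def ringpts(off=(0,0,0),lift=0,arm=0.,r=.0355,n=40):
    y=P[2]+arm;c=np.array([P[0],P[1],0])+Ro.from_euler('z',y).apply([-.145,0,.113+lift])+off
    a=np.linspace(0,2*np.pi,n,endpoint=False);t=np.radians(25)
    return c,c+Ro.from_euler('z',y).apply(np.c_[r*np.cos(a)*np.sin(t),r*np.sin(a),r*np.cos(a)*np.cos(t)])
E
python3 - <<'E'
from h import *
s=robot.get_state();M,K=wcam(s);im=grab('wrist').copy()
c,pts=ringpts();print(c,wproj(M,K,c))
for d in robot.regions_of('wrist','pull_ring')[:2]:print(d['p'],d['extent'])
for p in pts:cv2.circle(im,tuple(int(v) for v in wproj(M,K,p)),1,(255,0,0),-1)
cv2.imwrite('pics/w1.png',im[:,:,::-1])
E
```

```text
[0.5525902  0.14359995 0.113     ] [324.37519359 227.95711325]
0.77 [324.6, 227.2, 95.6, 78.3]
```

View pics/w1.png

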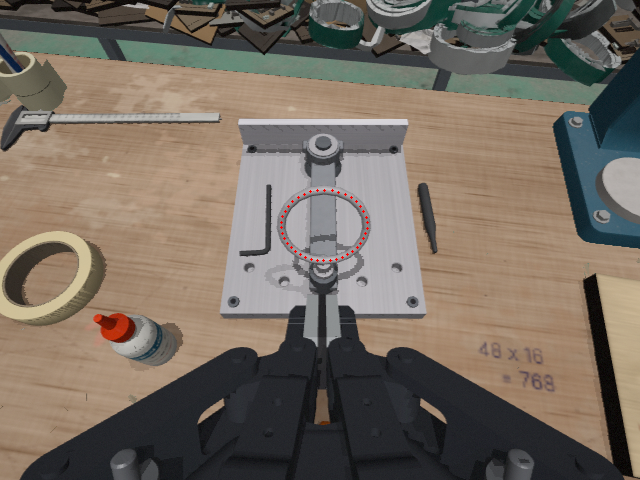

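>>> servo_tool:
  rows:
    - [0, 0.36, 0, 0.36, 0, 0, 0]
    - [0, 0.36, 0.043, -0.365, 0, 0, 0]
    - [0, 0.36, 0.043, -0.365, 0, 0, 0]
    - [0, 0.36, 0.043, -0.365, 0, 0, 0]
    - [0, 0.36, 0.043, -0.365, 0, 0, 0]
    - [0, 0.36, 0.043, -0.365, 0, 0, 0]
    - [0, 0.36, 0.043, -0.365, 0, 0, 0]
    - [0, 0.36, 0.043, -0.365, 0, 0, 0]
    - [0, 0.36, 0.043, -0.365, 0, 0, 0]
    - [0, 0.36, 0.043, -0.365, 0, 0, 0]

```text
time_s: 5.2
eef_pos: [0.5451, 0.1414, 0.1335]
eef_rot: [3.136, -0.787, 0.141]
contact_force: [-1.1, 0.6, 0.0]
finger_gap: -0.002
grasp_force: 0.0
```

```bash
python3 - <<'E'
from h import *
s=robot.get_state();print(s['eef_pos'],s['eef_rot'],s['contact_force'])
im=grab('wrist')
cv2.imwrite('pics/w2.png',im[:,:,::-1])
E
```

```text
[0.54510491 0.14143674 0.13351803] [ 3.13620245 -0.78681455  0.14097502] [-1.09864149  0.61496917  0.01139635]
```

View pics/w2.png

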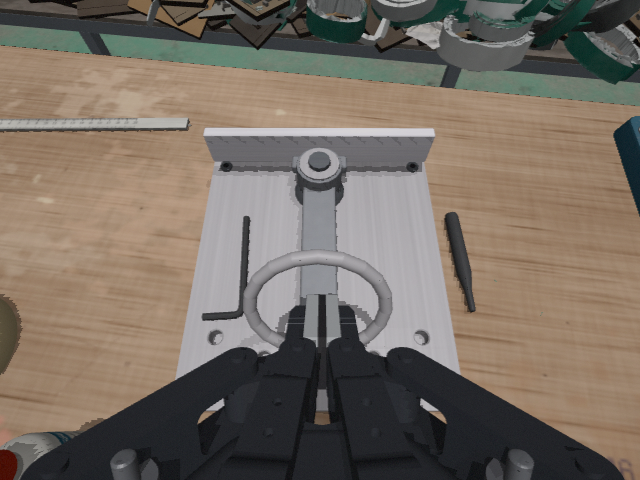

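The wrist view shows the shut fingertips (320,305) centred in the ring (ring centre about 318,300), so I continue the insertion.

>>> servo_tool:
  rows:
    - [0, 0.16, 0.02, -0.17, 0, 0, 0]
    - [0, 0.16, 0.02, -0.17, 0, 0, 0]
    - [0, 0.16, 0.02, -0.17, 0, 0, 0]
    - [0, 0.16, 0.02, -0.17, 0, 0, 0]
    - [0, 0.16, 0.02, -0.17, 0, 0, 0]
    - [0, 0.16, 0.02, -0.17, 0, 0, 0]
    - [0, 0, 0, 0, 0, 0, 0]
    - [0, 0, 0, 0.15, 0, 0, 0]
    - [0, 0, 0, 0.15, 0, 0, 0]
    - [0, 0, 0, 0.1, 0, 0, 0]

```text
time_s: 6.25
eef_pos: [0.5677, 0.1434, 0.1208]
eef_rot: [3.14, -0.785, 0.141]
contact_force: [0.7, 0.1, 0.4]
finger_gap: -0.003
grasp_force: 0.0
```

>>> servo_tool:
  rows:
    - [0, 0, 0, 0.08, 0, 0, 0]
    - [0, 0, 0, 0.08, 0, 0, 0]
    - [0, 0, 0, 0.08, 0, 0, 0]
    - [0, 0, 0, 0.08, 0, 0, 0]
    - [0, 0, 0, 0.08, 0, 0, 0]
    - [0, 0, 0, 0.08, 0, 0, 0]
    - [0, 0, 0, 0.08, 0, 0, 0]
    - [0, 0, 0, 0.08, 0, 0, 0]
    - [0, 0, 0, 0.08, 0, 0, 0]
    - [0, 0, 0, 0.08, 0, 0, 0]

```text
time_s: 7.25
eef_pos: [0.5665, 0.1437, 0.1391]
eef_rot: [3.14, -0.782, 0.141]
contact_force: [-4.2, -1.7, -6.2]
finger_gap: 0.002
grasp_force: 3.6
```

```bash
python3 - <<'E'
from h import *
s=robot.get_state();M,K=wcam(s);print(s['contact_force']);im=grab('wrist').copy()
for d in robot.regions_of('wrist','pull_ring')[:1]:print(d['p'],d['extent'])
for L in(.0,.01,.015,.02,.025,.03):
    c,pts=ringpts(lift=L,r=.039);q=np.array([wproj(M,K,p) for p in pts]);print(L,q.min(0),q.max(0))
cv2.imwrite('pics/w3.png',im[:,:,::-1])
E
```

```text
[-4.22416466 -1.68064404 -6.21442011]
0.76 [317.3, 343.0, 166.6, 103.8]
0.0 [240.40251121 300.63860064] [394.80220476 393.32894361]
0.01 [236.03348326 293.18495065] [398.79956882 392.03530232]
0.015 [233.66653039 289.10159893] [400.96529017 391.34244002]
0.02 [231.16402037 284.74924665] [403.25513578 390.61589932]
0.025 [228.51396472 280.10040685] [405.68009141 389.8531635 ]
0.03 [225.70291835 275.12371561] [408.25247859 389.05145871]
```

View pics/w3.png

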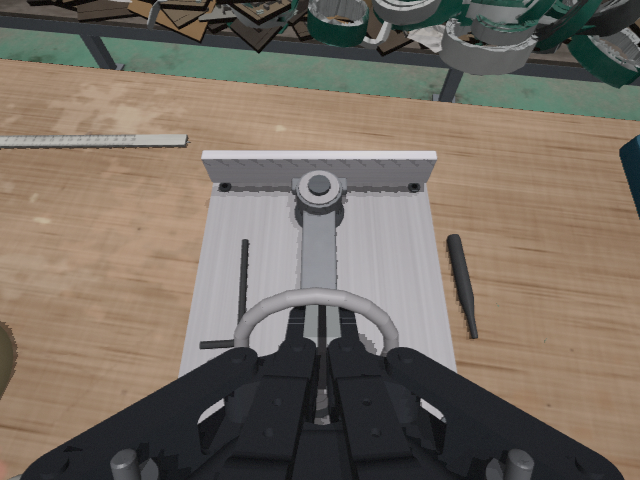

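The ring's upper edge at row 290 and its 166 px width mean the pin is about 15 mm up. I lift it about 4 mm more, then swing +0.26 rad about world z, which takes the ring to the right.

>>> servo_tool:
  rows:
    - [0, 0, 0, 0.08, 0, 0, 0]
    - [0, 0, 0, 0.08, 0, 0, 0]
    - [0, 0.015, -0.075, 0, 0, 0, 0.1]
    - [0, 0.015, -0.075, 0, 0, 0, 0.1]
    - [0, 0.015, -0.075, 0, 0, 0, 0.1]
    - [0, 0.015, -0.075, 0, 0, 0, 0.1]
    - [0, 0.015, -0.075, 0, 0, 0, 0.1]
    - [0, 0.015, -0.075, 0, 0, 0, 0.1]
    - [0, 0.02, -0.075, 0, 0, 0, 0.1]
    - [0, 0.02, -0.075, 0, 0, 0, 0.1]

```text
time_s: 8.35
eef_pos: [0.5701, 0.1283, 0.1434]
eef_rot: [3.139, -0.783, 0.262]
contact_force: [-7.0, -1.1, -6.4]
finger_gap: 0.001
grasp_force: 4.2
```

>>> servo_tool:
  rows:
    - [0, 0.02, -0.075, 0, 0, 0, 0.1]
    - [0, 0.02, -0.075, 0, 0, 0, 0.1]
    - [0, 0.02, -0.075, 0, 0, 0, 0.1]
    - [0, 0.025, -0.07, 0, 0, 0, 0.1]
    - [0, 0.025, -0.07, 0, 0, 0, 0.1]
    - [0, 0.025, -0.07, 0, 0, 0, 0.1]
    - [0, 0.025, -0.07, 0, 0, 0, 0.1]
    - [0, 0.025, -0.07, 0, 0, 0, 0.1]
    - [0, 0, 0, 0, 0, 0, 0]
    - [0, 0, 0, 0, 0, 0, 0]

```text
time_s: 9.35
eef_pos: [0.5755, 0.1132, 0.1439]
eef_rot: [3.137, -0.784, 0.382]
contact_force: [-4.3, -2.9, -5.1]
finger_gap: 0.0
grasp_force: 3.9
```

```bash
cat > fit.py <<'E'
from h import *
from scipy.optimize import least_squares
import sys
s=robot.get_state();M,K=wcam(s);im=grab('wrist').copy()
print(s['eef_pos'],s['eef_rot'],s['contact_force'])
d=robot.regions_of('wrist','pull_ring')
if d:
    d=d[0];m=d['pixels'];cs,_=cv2.findContours(m.astype(np.uint8),0,1)
    h=np.vstack(cs)[:,0,:];h=cv2.convexHull(h)[:,0,:];e=d['extent'];print(d['p'],e)
    # fit arm angle and lift from left, right and top edges of what is visible
    obs=np.array([e[0]-e[2]/2,e[0]+e[2]/2,e[1]-e[3]/2])
    def f(p):
        q=np.array([wproj(M,K,x) for x in ringpts(lift=p[1],arm=p[0],r=.039)[1]]);return np.array([q[:,0].min(),q[:,0].max(),q[:,1].min()])-obs
    r=least_squares(f,[.2,.015],x_scale=[.1,.01],diff_step=1e-3);print('joint',-r.x[0],'lift',r.x[1],r.fun)
    for x in ringpts(lift=r.x[1],arm=r.x[0])[1]:cv2.circle(im,tuple(int(v) for v in wproj(M,K,x)),1,(255,0,0),-1)
cv2.imwrite(f'pics/{sys.argv[1]}.png',im[:,:,::-1])
E
python3 fit.py w4
```

```text
[0.57545841 0.11316978 0.14387502] [ 3.13695176 -0.78367324  0.38177646] [-4.31207539 -2.86811301 -5.06998837]
0.74 [318.2, 342.5, 163.4, 104.3]
joint -0.24639040338289106 lift 0.017845836552650693 [-1.21297078  1.21641899  1.35323476]
```

View pics/w4.png

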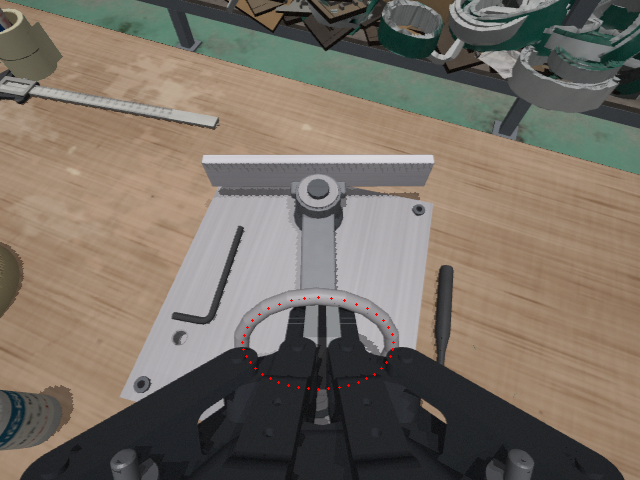

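>>> servo_tool:
  rows:
    - [0, 0.018, -0.045, 0, 0, 0, 0.06]
    - [0, 0.018, -0.045, 0, 0, 0, 0.06]
    - [0, 0, 0, 0, 0, 0, 0]
    - [0, 0, 0, 0, 0, 0, 0]
    - [0, 0, 0, 0, 0, 0, 0]
    - [0, 0, 0, 0, 0, 0, 0]
    - [0, 0, 0, 0, 0, 0, 0]
    - [0, 0, 0, 0, 0, 0, 0]
    - [0, 0, 0, 0, 0, 0, 0]
    - [0, 0, 0, 0, 0, 0, 0]

```text
time_s: 10.45
eef_pos: [0.5763, 0.1111, 0.1439]
eef_rot: [3.137, -0.784, 0.4]
contact_force: [-4.9, -2.1, -6.1]
finger_gap: -0.001
grasp_force: 3.9
```

```bash
python3 fit.py w5; python3 - <<'E'
import cv2;from h import *
a=cv2.imread('pics/w5.png')
# edges of the arm bar (44 mm high, +-14 mm) and rail for joint=-0.2618
s=robot.get_state();M,K=wcam(s)
for j,col in((.2618,(0,255,0)),):
  for y in(-.014,.014):
    for x in np.linspace(-.03,-.12,12):
        X=np.array([P[0],P[1],0])+Ro.from_euler('z',P[2]+j).apply([x,y,.044]);cv2.circle(a,tuple(int(round(v)) for v in wproj(M,K,X)),1,col,-1)
cv2.imwrite('pics/w5c.png',cv2.resize(a[130:400,200:440],None,fx=2.2,fy=2.2,interpolation=0))
E
```

```text
[0.57631805 0.11109392 0.14390608] [ 3.13677668 -0.78365924  0.40026599] [-4.94820397 -2.11304203 -6.1284368 ]
0.86 [317.4, 343.6, 167.4, 103.8]
joint -0.2610051842574797 lift 0.01850291672218102 [ 0.50412658 -0.50129208 -0.55937795]
```

View pics/w5c.png

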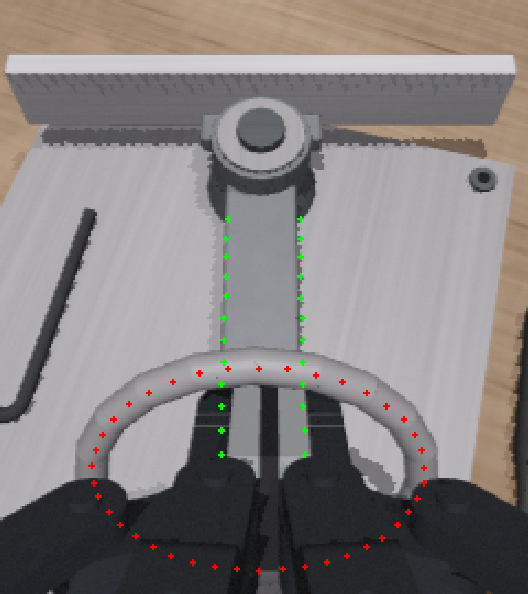

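The fit gives joint -0.261 and the bar edges line up with the overlay, so I lower straight down.

>>> servo_tool:
  rows:
    - [0, 0, 0, -0.1, 0, 0, 0]
    - [0, 0, 0, -0.1, 0, 0, 0]
    - [0, 0, 0, -0.1, 0, 0, 0]
    - [0, 0, 0, -0.1, 0, 0, 0]
    - [0, 0, 0, -0.1, 0, 0, 0]
    - [0, 0, 0, -0.1, 0, 0, 0]
    - [0, 0, 0, -0.1, 0, 0, 0]
    - [0, 0, 0, -0.1, 0, 0, 0]
    - [0, 0, 0, -0.1, 0, 0, 0]
    - [0, 0, 0, -0.1, 0, 0, 0]

```text
time_s: 11.55
eef_pos: [0.5783, 0.111, 0.1213]
eef_rot: [3.135, -0.788, 0.4]
contact_force: [0.6, 0.2, -0.1]
finger_gap: -0.001
grasp_force: 0.0
```

```bash
python3 fit.py w6
```

```text
[0.57833599 0.11095936 0.12127725] [ 3.13529659 -0.78793331  0.40044255] [ 0.61028422  0.16577501 -0.08019036]
0.61 [313.2, 345.7, 173.3, 106.4]
joint -0.2542395134908462 lift 0.0002682327490761138 [ 0.90672377 -0.88780221 -1.01416808]
```

>>> servo_tool:
  rows:
    - [0, 0, 0, -0.15, 0, 0, 0]
    - [0, 0, 0, -0.15, 0, 0, 0]
    - [0, 0, 0, 0, 0, 0, 0]
    - [0, -0.13, -0.055, 0.142, 0, 0, 0]
    - [0, -0.26, -0.11, 0.284, 0, 0, 0]
    - [0, -0.26, -0.11, 0.284, 0, 0, 0]
    - [0, -0.26, -0.11, 0.284, 0, 0, 0]
    - [0, -0.26, -0.11, 0.284, 0, 0, 0]
    - [0, -0.26, -0.11, 0.284, 0, 0, 0]
    - [0, -0.26, -0.11, 0.284, 0, 0, 0]

```text
time_s: 12.65
eef_pos: [0.5334, 0.0939, 0.1581]
eef_rot: [3.139, -0.784, 0.399]
contact_force: [0.8, -0.2, -0.8]
finger_gap: -0.004
grasp_force: 0.0
```

>>> servo_tool:
  rows:
    - [0, -0.26, -0.11, 0.284, 0, 0, 0]
    - [0, -0.26, -0.11, 0.284, 0, 0, 0]
    - [0, -0.26, -0.11, 0.284, 0, 0, 0]
    - [0, -0.26, -0.11, 0.284, 0, 0, 0]
    - [0, -0.26, -0.11, 0.284, 0, 0, 0]
    - [0, -0.26, -0.11, 0.284, 0, 0, 0]
    - [0, -0.26, -0.11, 0.284, 0, 0, 0]
    - [0, 0, 0, 0, 0, 0, 0]
    - [0, 0, 0, 0, 0, 0, 0]
    - [0, 0, 0, 0, 0, 0, 0]

```text
time_s: 13.65
eef_pos: [0.4882, 0.075, 0.2068]
eef_rot: [3.14, -0.783, 0.399]
contact_force: [0.4, 1.0, -0.1]
finger_gap: -0.005
grasp_force: 0.0
```

```bash
python3 fit.py w7
```

```text
[0.48822322 0.07497635 0.20683029] [ 3.14039033 -0.78347461  0.39859894] [ 0.41608406  0.98202048 -0.06310987]
0.86 [322.0, 246.2, 98.2, 74.7]
joint -0.2718702555878075 lift -0.0040322327457235 [ 1.33546847 -1.34850051 -0.55704446]
```

View pics/w7.png

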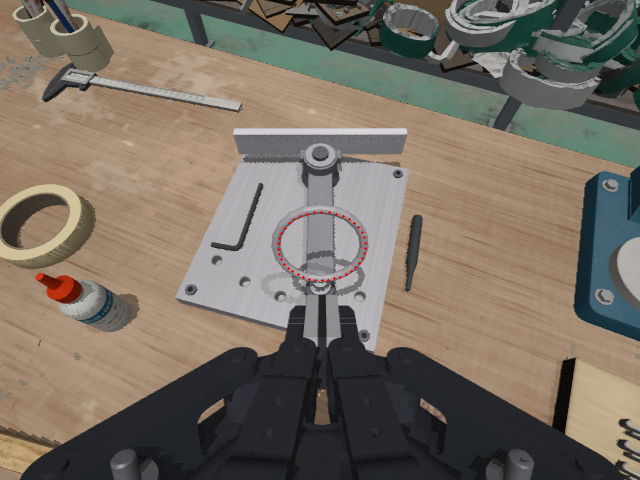

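The ring (320,245) is clear of the fingers. The fit puts the pin home (lift about 0) with the arm at about -0.26 rad. In the picture, three free holes show at (217,260), (245,282) and (280,297), with one more at (360,297), so the pin stands in the fourth, hole_right. Nothing else was moved.

```bash
python3 -c "
from plant import robot
print(robot.finish_job())"
```

```text
the job is handed in; nothing more can be done
None
```

The job is handed in: the fence arm stands one hole to the right, on the die board's side, with the pin home by camera measurement and the finger out of the ring; the simulator returned no verdict.

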